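Fold away the two-leaf counter gate in the chocolate shop

ROBOT

A 7-joint arm with a two-finger parallel gripper is mounted at the origin on the work surface. World frame = base frame: x ahead of the robot, y to its left, z up, the work surface at z = 0. Lengths are in mm, angles in rad, forces in N, time in s.
With the tool pointing down it reaches from about 400 to 875 mm from the base axis. Payload 4.4 kg.
Tool frame: the origin (TCP) lies midway between the tips of the shut fingers; the grasp point (between the pads) lies 19 mm behind it (ctrl.pinch_z is the distance from the TCP to the grasp point, in mm); z points along the fingers, y is the line along which they close (so a half turn about z gives the same grasp; the last joint's range is limited). The gripper opens to 85 mm and grips with 20 to 120 N. Pads are 22 mm wide; open, the fingers measure 114 mm over their backs; the gripper's body (76 mm by 85 mm) begins 54 mm behind the grasp point. The pads swing forward as they close: fully open they stand 13 mm farther back than shut.
Start: joints at [-1.324, 0.628, 0.038, 1.517, -0.027, 0.996, -0.02], TCP at [199.997, 618.481, 231.313] pointing down, gripper open.
Joint ranges: [-3.06, 3.06], [-0.37, 2.12], [-1.25, 1.32], [0.18, 2.47], [-1.1, 4.24], [0.23, 1.98], [-2.94, 2.94]. Speed limits (rad/s): [2.57, 2.57, 3.14, 3.14, 3.14, 3.14, 3.14].

INTERFACE

Orientations are given as [roll, pitch, yaw] about the fixed x, y, z axes, in that order (R = Rz(yaw) Ry(pitch) Rx(roll)).
In Python, from cell import read_state, cams, order, ctrl gives the robot as it stands.
- The arm moves only by the tool move_arm, never from a script. Its argument "targets" is text: rows parted by semicolons, each of 7 numbers parted by spaces: the gripper's target within -1 to 1 (fully open at 1, half-way at 0, shut at -1), then the shift along the tool's x, y, z in cm, then the turn, a rotation vector about the tool's x, y, z in degrees. A call has 1 to 5 rows; each row shifts and turns the commanded pose from where the row before left it, along the tool's axes as they then stand; what a row does not reach is not made up. A row lasts 1/12 s, in which the tool goes at most 41.7 mm and 7.16 degrees, less where a joint would pass 70% of its speed; a pose out of reach is approached as far as the arm can. A call with a gripper value outside its range is refused whole. The fingers move at their own pace and stop on an object; the grip force is fixed at half the most. Time passes only in rows, so rows that do not move let the fingers close. It gives the time, the measured TCP pose, the force, the opening and the grip force at its end, in the units of the state.
- read_state(): the state, without advancing time (a new reading comes with each control period).
- cams.get_image(name): name is "side" or "top"; returns a dict with "color" (480x640x3 uint8, red, green, blue), "fovy" (degrees; the focal length in pixels is half the picture's height over the tangent of half this angle, whatever the lens; pixels are square), "cx", "cy" (the principal point, pixels), "rvec" (rotation vector, rad) and "tvec" (3), from world to camera coordinates, as OpenCV has them. Camera axes: x right, y down, z forward; pixel columns grow to the right and rows downward; lengths in mm; the calibration is good to about 2 mm. A picture is of the moment at which its call begins. There is no depth.
- order.finish_job(): hands the job in; it is judged then, once.
The state is a dict: "clock": time; "qpos": joint angles; "qd": joint speeds; "tau": joint torques, N m; "eef_pos": TCP position; "tool_rot": TCP orientation; "force": force on the tool from outside, world axes, zero at the start; "torque": the same for the moment, N m; "width": finger opening in mm; "gripper_force": force on a finger pad.
Only numpy, scipy, OpenCV 4.12 (cv2) and the standard library are available. Lean on these libraries where they do the work, as an engineer would, in place of code of your own. Each camera call takes 0.05 s, during which the arm holds its last target. There are 200 camera calls.

TASK

The shop is opening: fold away the two-leaf gate on the counter. First fold its outer leaf right back flat against the inner leaf while the inner leaf still stands open, then swing the folded pair fully home against the gate's fixed panel, and let go. Leave the single-leaf gate standing as it is.

Things in the scene. Friction and masses are not known exactly. Their poses are not given: they have to be found in the camera images.
- inner_leaf (a joint): Two-leaf gate: vertical hinge of its inner leaf (dark wood frame, clear infill, 150 x 10 mm, 15 to 75 mm above the counter) on the end of its fixed panel (same make). 0 = flat along the panel's face on the robot's side (hard stop); 1.57 = square out towards the robot; most 2.0. Stays where left; stiff, about 4 N at the knob. Closes counter-clockwise seen from above.
- outer_leaf (a joint): Vertical hinge joining the gate's outer leaf (same size) to the inner leaf's end. 0 = folded back flat on the inner leaf, on the face that does not meet the fixed panel (hard stop); 1.57 = square to the inner leaf; most 2.2. Stays where left; light, about 1 N at the knob. Closes clockwise seen from above.
- inner_knob (a point): Centre of the upright metal knob on the inner leaf's top edge: round, 18 mm across, 35 mm tall, 75 to 110 mm above the counter. The frame turns with the leaf: z up, +y along the leaf to its hinge on the fixed panel; that hinge axis lies at x +6 mm, y +115 mm in this frame, the hinge between the leaves at x -6 mm, y -35 mm.
- outer_knob (a point): Centre of a like knob (18 mm across, 75 to 110 mm above the counter) on the outer leaf's top edge, 35 mm from its free end. The frame turns with the leaf: z up, +y along the leaf to its free end; the hinge axis between the leaves lies at x +6 mm, y -115 mm in this frame. When the outer leaf is folded, the two knobs stand 80 mm apart along the leaves.
- short_inner_knob (a point): Centre of a like knob on the other gate, which has a fixed panel and one leaf only (same sizes and materials), standing open: a bystander to be left alone. The two gates may have changed places.
Not all that is in view belongs to the job. Leave any green, pink or red look-alike of the part that bears inner_leaf alone.

How it is judged (in metres and radians):
On the way, in this order (a step that is already met when the one before it is completed fails the run):
1. the outer leaf is folded against the inner leaf (within 10 degrees) while the inner leaf still stands open (more than 30 degrees) (value of joint outer_leaf below 0.175 rad and value of joint inner_leaf above 0.52 rad), for 0.2 s.
2. the folded pair is home against the fixed panel (both hinges within 10 degrees) (value of joint each of outer_leaf, inner_leaf below 0.175 rad), for 0.2 s.
At the end, for the whole second after the job is handed in: Both leaves of the two-leaf gate are folded flat (each hinge within 10 degrees of closed) and at rest, and the single-leaf gate's knob is within 25 mm of where it was (all of step 2 and velocity of joint inner_leaf between -0.05 and 0.05 rad/s and velocity of joint outer_leaf between -0.05 and 0.05 rad/s and distance of short_inner_knob from where it was at the start of the episode below 0.025 m); the robot touches nothing.
It fails at once if the inner leaf is swung home (under 25 degrees) while the outer leaf is not folded (over 25 degrees) (value of joint inner_leaf below 0.436 rad and value of joint outer_leaf above 0.436 rad).
It fails at once if the single-leaf gate is moved (its knob by more than 25 mm) (distance of short_inner_knob from where it was at the start of the episode above 0.025 m).
It also fails if it takes over 58 s, if anything falls off the work surface, if the arm or the gripper's body presses on something with over 40 N, if the wrist force passes 120 N, or if a joint passes its speed limit or range.

## Working session

There is one attempt and no reset: what is moved stays moved. The work goes in short steps, Python scripts to look and compute and a tool call to move; the robot and the scene stay as the last step left them, time stands still between calls to the robot, and variables do not carry over. Pictures are saved under pics/ and viewed, at most 10 in all, crops included, and the job is handed in when it is done.

Besides the shell and the picture viewer there is one more tool, called after ">>>" as name(argument=value, ...), one argument or row to a line, values as JSON. move_arm: Moves the arm, as the interface text tells. Its arguments: {"type":"object","properties":{"targets":{"type":"string"}},"required":["targets"]}

```bash
mkdir -p pics; cat > h.py <<'E'
import numpy as np, cv2
from cell import read_state, cams, order, ctrl
def cam(n):
    d=cams.get_image(n); R=cv2.Rodrigues(np.array(d["rvec"],float))[0]; t=np.array(d["tvec"],float).ravel()
    f=240/np.tan(np.radians(d["fovy"])/2)
    return d["color"],R,t,f,d["cx"],d["cy"]
def ray(c,u,v):
    _,R,t,f,cx,cy=c; return -R.T@t, R.T@np.array([(u-cx)/f,(v-cy)/f,1])
def onz(c,u,v,z):
    o,d=ray(c,u,v); return o+d*(z-o[2])/d[2]
def two(c1,p1,c2,p2):
    o1,d1=ray(c1,*p1);o2,d2=ray(c2,*p2)
    s=np.linalg.lstsq(np.c_[d1,-d2],o2-o1,rcond=None)[0]
    a=o1+s[0]*d1;b=o2+s[1]*d2; return (a+b)/2,np.linalg.norm(a-b)
def proj(c,P):
    q=c[1]@np.array(P,float)+c[2]; return q[:2]/q[2]*c[3]+[c[4],c[5]]
E
python3 - <<'E'
from h import *
for n in("side","top"):
    c=cam(n); cv2.imwrite(f"pics/{n}0.png",c[0][:,:,::-1]); print(n,-c[1].T@c[2],c[3:],c[1][2])
s=read_state(); print(s)
E
```

```text
side [ 353.4618269  -666.91305249  683.11982848] (np.float64(446.5858300407971), 311.11358412791924, 247.1627257936199) [ 0.16631252  0.79895437 -0.57793776]
top [ 282.90544878  131.51986009 1562.06337491] (np.float64(545.8844327522233), 319.1908336426185, 224.64187029154925) [ 0.15905333  0.00526557 -0.98725595]
{'clock': 0.1, 'qpos': array([-1.32378531,  0.62928517,  0.03844559,  1.51824555, -0.02697556,
        0.99625017, -0.02000328]), 'qd': array([ 0.0010997 , -0.00150518,  0.00085782, -0.00323673, -0.00029752,
       -0.00166662, -0.00087945]), 'tau': array([ 3.10697396e-03, -5.64520025e+01,  1.23048339e+00, -1.93971312e+01,
        1.13528103e-02,  5.43107992e-03,  2.66346603e-06]), 'eef_pos': array([199.84069406, 617.95651646, 230.4677773 ]), 'tool_rot': array([-3.13992288e+00,  3.85589145e-05,  2.82879153e+00]), 'force': array([ 0.18955146,  0.04049224, -0.07713308]), 'torque': array([-0.03167127, -0.00623257,  0.06520252]), 'gripper_force': 0.0, 'width': 85.59115274337476}
```

View pics/top0.png

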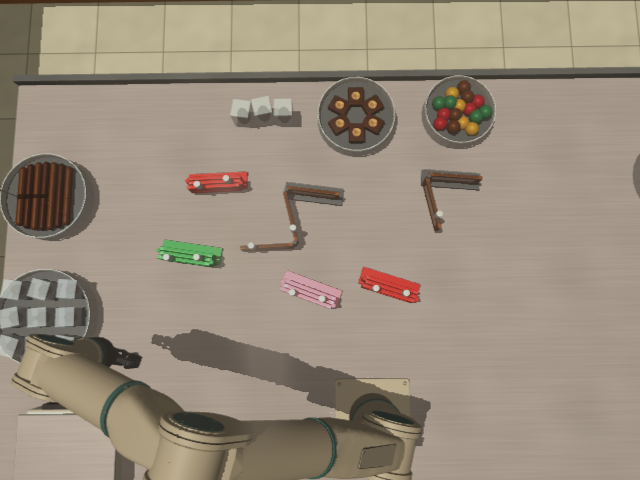

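View pics/side0.png

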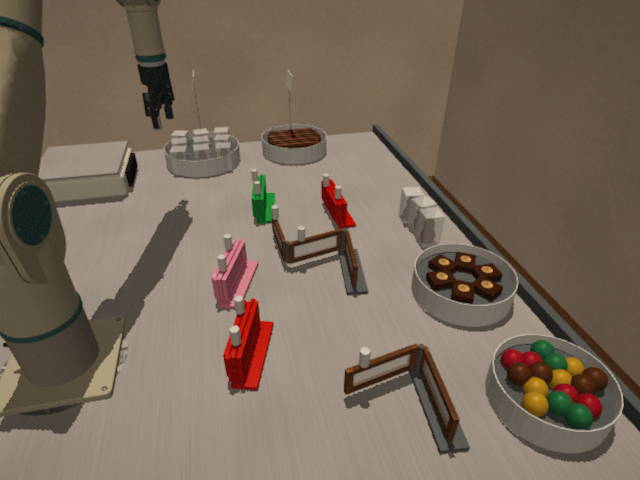

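The top view shows the two-leaf gate: inner knob at (293,228), outer knob at (251,245), fixed panel from (288,190) to (342,197). In the side view its knobs are at (301,233) and (275,213). The single-leaf gate's knob is at (439,214) in the top view and (365,356) in the side view.

```bash
cat > m.py <<'E'
from h import *
def knob(c,p,r=11):
    # centroid of grey-bright pixels near p
    im=c[0].astype(int); u,v=map(int,p); 
    w=im[v-r:v+r+1,u-r:u+r+1]; m=((w.min(2)>165)&(w.max(2)-w.min(2)<22)).astype(np.uint8)
    n,l,st,ce=cv2.connectedComponentsWithStats(m)
    if n<2: return None
    k=1+np.argmax(st[1:,4]); return ce[k]+[u-r,v-r],st[k]
E
python3 - <<'E'
from m import *
t=cam("top"); s=cam("side")
for n,a,b in(("in",(293,228),(301,233)),("out",(251,245),(275,213)),("short",(439,214),(365,356))):
    ka=knob(t,a,8);kb=knob(s,b); print(n,ka,kb); print(two(t,ka[0],s,kb[0]), onz(t,*ka[0],105))
for p in((288,190),(342,192),(297,240),(242,248),(427,182),(480,179)): print(p,onz(t,*p,75))
E
```

```text
in (array([292.5, 227. ]), array([ 5,  5,  6,  5, 26], dtype=int32)) NoneTraceback (most recent call last):
  File "<stdin>", line 4, in <module>
TypeError: 'NoneType' object is not subscriptable
```

```bash
sed -i 's/def knob(c,p,r=11)/def knob(c,p,r=11,th=165,sp=22)/; s/>165/>th/; s/<22/<sp/' m.py
python3 - <<'E'
from m import *
t=cam("top"); s=cam("side")
print(s[0][233,290:312].tolist())
for n,a,b in(("in",(293,228),(301,233)),("out",(251,245),(275,213)),("short",(439,214),(365,356))):
    ka=knob(t,a,8)
    print(n,ka)
    print("side at pred top z=110",proj(s,onz(t,*ka[0],105)),proj(s,onz(t,*ka[0],75)))
    print(two(t,ka[0],s,(b[0],b[1]-5)), onz(t,*ka[0],105))
for p in((288,190),(342,192),(297,240),(242,248),(427,182),(480,179)): print(p,onz(t,*p,75))
E
```

```text
[[161, 148, 133], [162, 148, 134], [160, 147, 132], [161, 147, 132], [159, 145, 131], [162, 149, 136], [161, 147, 133], [144, 131, 120], [105, 97, 87], [112, 105, 94], [116, 107, 97], [115, 106, 95], [116, 107, 96], [112, 103, 95], [114, 106, 95], [142, 130, 117], [161, 149, 134], [161, 147, 133], [161, 146, 133], [160, 149, 134], [161, 150, 136], [163, 150, 136]]
in (array([292.5, 227. ]), array([ 5,  5,  6,  5, 26], dtype=int32))
side at pred top z=110 [301.02316603 228.76561497] [303.02679234 238.57929273]
(array([511.85535775, 211.36074741, 107.2407214 ]), np.float64(0.3098689465383281)) [512.05140063 211.49471388 105.        ]
out (array([250.61538462, 244.84615385]), array([ 5,  5,  6,  6, 26], dtype=int32))
side at pred top z=110 [274.59642341 207.50128969] [276.40050651 216.56344578]
(array([465.40114535, 324.5672101 , 103.2392525 ]), np.float64(0.7642718164500323)) [464.79660974 324.34477396 105.        ]
short (array([438.72222222, 213.22222222]), array([ 6,  5,  5,  5, 18], dtype=int32))
side at pred top z=110 [364.84692129 351.74451818] [367.8862484  366.02713795]
(array([ 545.11364374, -184.51229122,  106.46837941]), np.float64(0.5108542402601685)) [ 545.12105877 -184.78380119  105.        ]
(288, 190) [621.36965275 225.38323944  75.        ]
(342, 192) [613.807758   74.9326297  75.       ]
(297, 240) [480.46678398 200.8812009   75.        ]
(242, 248) [460.10427287 351.88821164  75.        ]
(427, 182) [ 639.41641266 -162.66954553   75.        ]
(480, 179) [ 646.1584992  -310.73487507   75.        ]
```

>>> move_arm(
  targets="-1 0 0 0 0 0 -6; -1 0 0 0 0 0 -6; -1 0 0 0 0 0 -6; -1 -2 -2.5 0 0 0 0; -1 -2.3 -3 0 0 0 0",
)

```text
clock: 0.72
eef_pos: [240.5, 565.3, 230.9]
tool_rot: [3.14, -0.002, -3.134]
force: [-0.2, -0.2, 0.1]
width: 25.4
gripper_force: 0.0
```

```bash
python3 - <<'E'
from m import *
t=cam("top"); s=read_state(); print(s['eef_pos'],s['tool_rot'],s['width'])
im=t[0].astype(int)
for nm,m in(("red/pink",(im[:,:,0]-im[:,:,1]>60)),("green",(im[:,:,1]-im[:,:,0]>50))):
    n,l,st,ce=cv2.connectedComponentsWithStats(m.astype(np.uint8))
    for k in range(1,n):
        if st[k,4]>200: x,y,w,h,_=st[k]; print(nm,onz(t,x,y,60)[:2],onz(t,x+w,y+h,60)[:2])
E
```

```text
[250.25674509 555.39709042 230.88990511] [-3.13396261  0.00438307  3.13653644] 17.144161843381628
red/pink [ 899.67806826 -283.36305268] [ 838.39788733 -337.52417476]
red/pink [ 861.42750647 -194.99468652] [ 794.79261088 -237.79860891]
red/pink [680.64370262 518.47384258] [626.21361165 341.93486395]
red/pink [405.58980403  34.02898219] [ 305.71410048 -132.39817359]
green [487.01531095 590.93991446] [412.59999829 408.7184437 ]
```

>>> move_arm(
  targets="-1 -2.3 -3.05 0 0 0 0; -1 -2.3 -3.05 0 0 0 0; -1 -2.3 -3.05 0 0 0 0; -1 -2.3 -3.05 0 0 0 0; -1 -2.3 -3.05 0 0 0 0",
)

```text
clock: 1.18
eef_pos: [359.2, 409.6, 231.4]
tool_rot: [3.142, 0.0, -3.14]
force: [0.6, 0.3, -0.3]
width: -0.0
gripper_force: 0.0
```

>>> move_arm(
  targets="-1 -2.3 -3.05 0 0 0 0; -1 -2.3 -3.05 0 0 0 0; -1 -2.2 -3.05 0 0 0 0; -1 0 0 0 0 0 0; -1 0 0 0 0 0 0",
)

```text
clock: 1.6
eef_pos: [428.3, 317.2, 231.4]
tool_rot: [-3.141, 0.001, 3.137]
force: [-0.9, 1.5, -0.2]
width: 0.1
gripper_force: 0.0
```

>>> move_arm(
  targets="-1 0.8 0 3.4 0 0 0; -1 0 0 3.4 0 0 0; -1 0 0 3.5 0 0 0; -1 0 0 3.5 0 0 0; -1 0 0 3.5 0 0 0",
)

```text
clock: 2.02
eef_pos: [417.4, 321.7, 57.1]
tool_rot: [3.14, 0.0, -3.138]
force: [-0.1, 0.2, 1.1]
width: 0.1
gripper_force: 0.0
```

```bash
python3 - <<'E'
from m import *
s=cam("side"); cv2.imwrite("pics/s1.png",cv2.resize(s[0][130:330,170:400],None,fx=3,fy=3)[:,:,::-1]); print(read_state()['eef_pos'],read_state()['force'])
H2=np.array([476.5,211.3])
for th,o in((92.8,28),(80,25),(68,25),(56,25),(44,24),(32,23),(20,22),(12,20),(8,16)):
    a=np.radians(th); v=np.array([np.cos(a),np.sin(a)]); print(th,(H2+110*v+o*np.array([-v[1],v[0]])).round())
E
```

```text
[413.82109859 318.92872695  50.49796395] [-0.60673318 -0.33327553 -4.09407799]
92.8 [443. 320.]
80 [471. 324.]
68 [495. 323.]
56 [517. 316.]
44 [539. 305.]
32 [558. 289.]
20 [572. 270.]
12 [580. 254.]
8 [583. 242.]
```

View pics/s1.png

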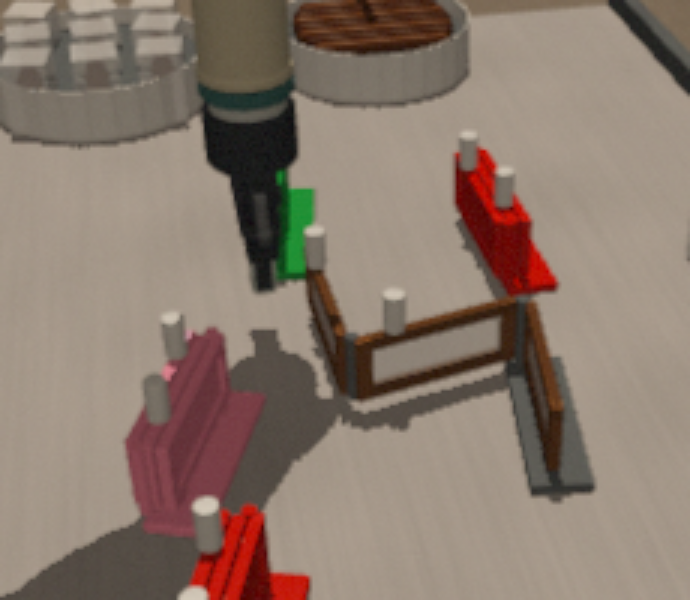

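The picture shows the shut fingertip, at about (262,285) in the crop, on the robot side of the outer leaf near its free end. The leaf and both knobs are undisturbed. Next I sweep the leaf.

>>> move_arm(
  targets="-1 -2.4 0.1 0 0 0 0; -1 -1.4 0.2 0 0 0 0; -1 -1.4 0.2 0 0 0 0; -1 -1.2 0 0 0 0 0; -1 -1.2 -0.1 0 0 0 0",
)

```text
clock: 2.48
eef_pos: [493.6, 325.6, 59.2]
tool_rot: [3.141, -0.001, -3.138]
force: [-1.3, 0.0, -0.7]
width: -0.0
gripper_force: 0.0
```

>>> move_arm(
  targets="-1 -1.1 -0.3 0 0 0 0; -1 -1.1 -0.4 0 0 0 0; -1 -1.1 -0.5 0 0 0 0; -1 -1.1 -0.6 0 0 0 0; -1 -0.9 -0.8 0 0 0 0",
)

```text
clock: 2.9
eef_pos: [547.5, 297.0, 58.3]
tool_rot: [-3.141, -0.002, -3.14]
force: [-5.1, -2.1, 3.0]
width: -0.1
gripper_force: 0.0
```

```bash
python3 - <<'E'
from m import *
s=cam("top"); cv2.imwrite("pics/t1.png",cv2.resize(s[0][150:310,180:380],None,fx=3,fy=3)[:,:,::-1]); print(read_state()['eef_pos'],read_state()['force'])
E
```

```text
[549.9741766  293.5613713   58.19131126] [-0.52058793 -3.78432673  0.11435435]
```

View pics/t1.png

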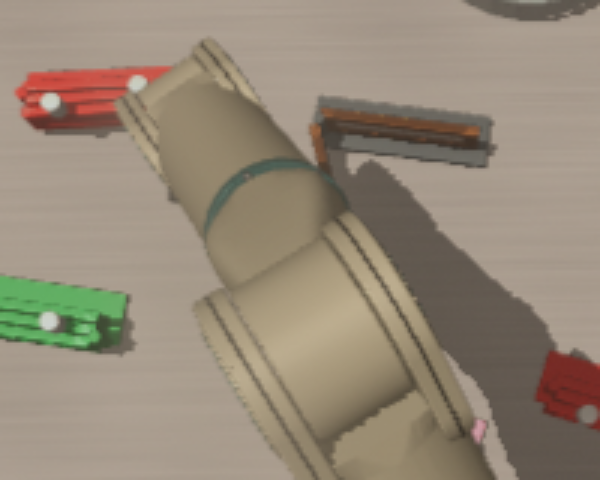

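The arm hides the leaf in the top view, but the inner leaf still stands open at (320,145) in the crop. I continue the arc.

>>> move_arm(
  targets="-1 -0.8 -0.8 0 0 0 0; -1 -0.7 -0.9 0 0 0 0; -1 -0.7 -1.0 0 0 0 0; -1 -0.5 -1.0 0 0 0 0; -1 -0.3 -0.7 0 0 0 0",
)

```text
clock: 3.37
eef_pos: [566.3, 258.1, 56.3]
tool_rot: [3.139, -0.02, -3.138]
force: [-27.0, 17.4, 4.8]
width: 0.1
gripper_force: 0.0
```

```bash
python3 - <<'E'
from m import *
s=cam("side"); cv2.imwrite("pics/s2.png",cv2.resize(s[0][150:320,220:420],None,fx=3,fy=3)[:,:,::-1]); print(read_state()['eef_pos'],read_state()['force'])
E
```

```text
[566.04068711 258.02858981  56.32691434] [-20.56532865   5.24043643   4.03411615]
```

View pics/s2.png

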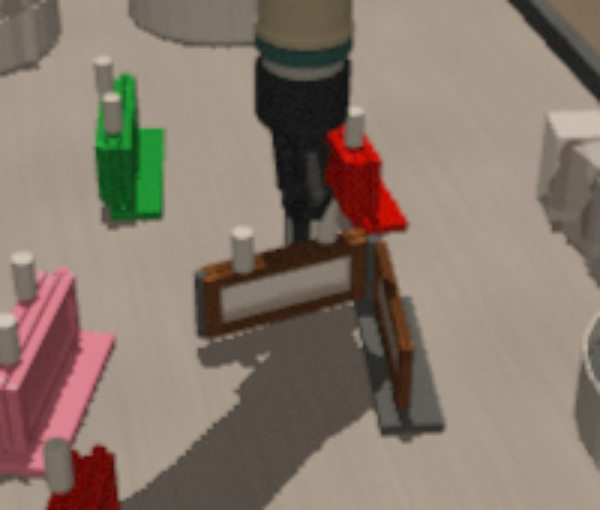

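The pair is nearly folded: the outer knob stands at (327,225) in the crop, behind the inner leaf, and the finger is pressing on that knob along the leaf. I'll back off in x, then press in -y.

>>> move_arm(
  targets="-1 1.5 0 0 0 0 0; -1 1.0 0 0 0 0 0; -1 0 0 0 0 0 0; -1 0 -0.3 0 0 0 0; -1 0 -0.3 0 0 0 0",
)

```text
clock: 3.83
eef_pos: [551.8, 251.6, 58.5]
tool_rot: [3.137, -0.001, -3.138]
force: [-4.8, 8.4, 0.6]
width: -0.3
gripper_force: 4.3
```

```bash
python3 - <<'E'
from m import *
s=cam("side"); q=read_state(); print(q['eef_pos'],q['force'])
cv2.imwrite("pics/s3.png",cv2.resize(s[0][200:290,270:370],None,fx=6,fy=6)[:,:,::-1])
E
```

```text
[551.73219754 250.79468041  58.41402734] [-4.986049    5.32844017  0.77879601]
```

View pics/s3.png

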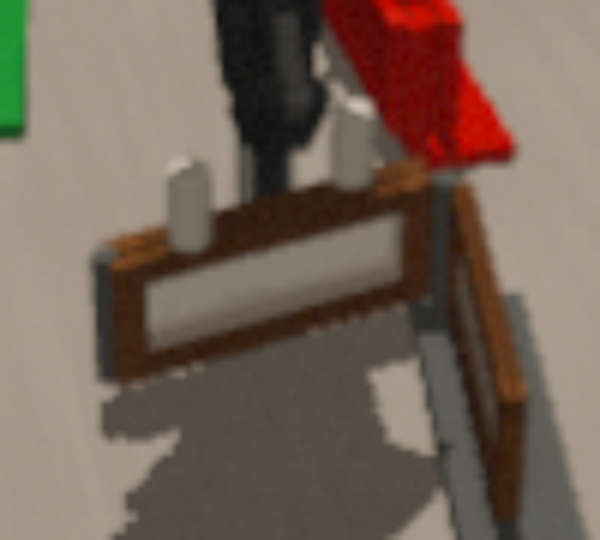

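The outer leaf now lies flat on the inner leaf, with knob tops at (188,165) and (355,103) in the crop. I'll check the angle numerically.

```bash
python3 - <<'E'
from m import *
s=cam("side"); q=read_state(); print(q['eef_pos'],q['force'])
a=onz(s,301.3,228,110);b=onz(s,329,217.3,110)
d=b-a; print(a,b,np.linalg.norm(d),np.degrees(np.arctan2(d[1],d[0])))
t=cam("top");print(proj(t,a),proj(t,b))
u=d[:2]/np.linalg.norm(d[:2])
E
```

```text
[551.68296736 250.9696737   58.42656142] [-4.52160073  5.05807598  1.06291153]
[511.94775136 207.02394832 110.        ] [587.44131335 239.93533913 110.        ] 82.35555565375222 23.55477688510292
[294.0566096  226.73134878] [281.84684612 199.41516759]
```

```bash
python3 - <<'E'
import numpy as np
H1=np.array([626,225.])
for p,o in((190,46),(194,38),(205,38),(216,38),(227,37),(238,36),(249,35),(258,33),(265,31),(268,27)):
    a=np.radians(p); w=np.array([np.cos(a),np.sin(a)]); print(p,(H1+90*w+o*np.array([w[1],-w[0]])).round())
E
```

```text
190 [529. 255.]
194 [529. 240.]
205 [528. 221.]
216 [531. 203.]
227 [538. 184.]
238 [548. 168.]
249 [561. 154.]
258 [575. 144.]
265 [587. 138.]
268 [596. 136.]
```

>>> move_arm(
  targets="-1 0 -0.4 0 0 0 0; -1 0 0 0 0 0 0; -1 0 0 0 0 0 0; -1 0 0 0 0 0 0; -1 0 0 0 0 0 0",
)

```text
clock: 4.4
eef_pos: [551.5, 247.0, 58.4]
tool_rot: [3.138, -0.002, -3.139]
force: [-5.5, 5.1, 1.7]
width: 0.3
gripper_force: 3.5
```

>>> move_arm(
  targets="-1 0 0.8 0 0 0 0; -1 1.2 0 0 0 0 0; -1 1.2 0 0 0 0 0; -1 0 -1.2 0 0 0 0; -1 0 -1.0 0 0 0 0",
)

```text
clock: 4.82
eef_pos: [531.0, 231.5, 59.2]
tool_rot: [3.138, 0.005, -3.138]
force: [4.2, 6.3, 3.3]
width: 0.1
gripper_force: 0.0
```

>>> move_arm(
  targets="-1 0 -0.9 0 0 0 0; -1 -0.1 -0.9 0 0 0 0; -1 -0.2 -0.9 0 0 0 0; -1 -0.3 -0.9 0 0 0 0; -1 -0.4 -0.9 0 0 0 0",
)

```text
clock: 5.23
eef_pos: [542.6, 187.2, 59.4]
tool_rot: [3.136, 0.007, -3.139]
force: [4.3, 12.0, 0.5]
width: -0.1
gripper_force: 2.4
```

>>> move_arm(
  targets="-1 -0.4 -0.9 0 0 0 0; -1 -0.5 -0.9 0 0 0 0; -1 -0.6 -0.8 0 0 0 0; -1 -0.7 -0.7 0 0 0 0; -1 -0.7 -0.5 0 0 0 0",
)

```text
clock: 5.65
eef_pos: [567.8, 145.4, 58.2]
tool_rot: [-3.141, -0.001, 3.141]
force: [-2.9, 2.8, 0.7]
width: 0.2
gripper_force: 2.0
```

```bash
python3 - <<'E'
from m import *
s=cam("side"); q=read_state(); print(q['eef_pos'],q['force'])
cv2.imwrite("pics/s4.png",cv2.resize(s[0][170:320,260:420],None,fx=4,fy=4)[:,:,::-1])
E
```

```text
[569.64607472 144.01809382  58.11793879] [-0.64313203  1.88648083 -0.63419317]
```

View pics/s4.png

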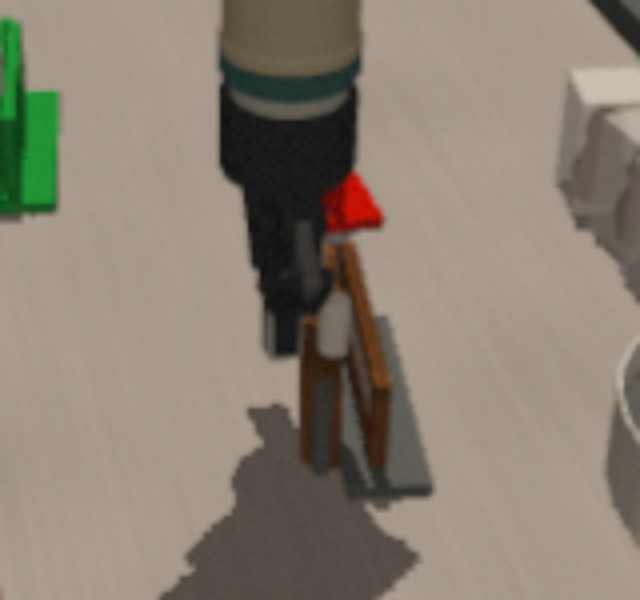

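The folded pair is close to the panel but still open roughly 15–20°. I push on in +x.

>>> move_arm(
  targets="-1 -0.7 -0.4 0 0 0 0; -1 -0.6 -0.3 0 0 0 0; -1 -0.5 -0.2 0 0 0 0; -1 -0.4 0 0 0 0 0; -1 0 0 0 0 0 0",
)

```text
clock: 6.12
eef_pos: [578.0, 139.7, 57.2]
tool_rot: [-3.14, -0.023, -3.138]
force: [-24.5, 5.8, 18.5]
width: -0.4
gripper_force: 12.8
```

>>> move_arm(
  targets="-1 0 0 0 0 0 0; -1 1.5 0 0 0 0 0; -1 3 0 0 0 0 0; -1 3.5 0 0 0 0 0; -1 2 0 -2 0 0 0",
)

```text
clock: 6.53
eef_pos: [484.6, 135.4, 75.8]
tool_rot: [-3.138, -0.008, -3.141]
force: [-1.4, -0.1, 0.4]
width: -0.1
gripper_force: 0.0
```

>>> move_arm(
  targets="-1 0 0 -4 0 0 0; -1 0 0 -4 0 0 0; -1 2 3 -4 0 0 0; -1 2 3.5 0 0 0 0; -1 1 3.5 0 0 0 0",
)

```text
clock: 6.95
eef_pos: [445.3, 230.4, 191.8]
tool_rot: [3.141, 0.005, 3.138]
force: [-0.3, 1.0, -0.7]
width: -0.2
gripper_force: 0.0
```

```bash
python3 - <<'E'
from m import *
s=cam("side"); q=read_state(); print(q['eef_pos'],q['force'])
cv2.imwrite("pics/s5.png",cv2.resize(s[0][170:320,260:420],None,fx=4,fy=4)[:,:,::-1])
E
```

```text
[442.3620955  240.55270359 191.10331474] [-1.89899062  8.31085636 -0.21314506]
```

View pics/s5.png

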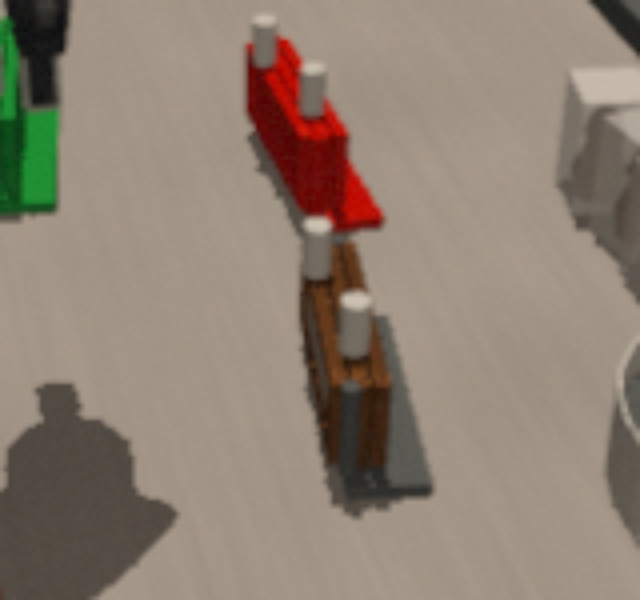

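The pair lies flat along the panel, with knob tops at (355,297) and (317,222) in the crop and no visible wedge gap. One numeric check before handing in.

```bash
python3 - <<'E'
from m import *
s=cam("side"); a=onz(s,348.8,244.3,110);b=onz(s,339.3,225.5,110)
d=b-a; print(a,b,np.linalg.norm(d),np.degrees(np.arctan2(d[1],d[0])))
t=cam("top"); im=t[0]; 
# panel direction from the grey base's edge pixels of first picture vs knobs in top view
ka=knob(t,proj(t,a),9);kb=knob(t,proj(t,b),9);print(proj(t,a),proj(t,b),ka,kb)
if ka and kb:
    d=onz(t,*kb[0],108)-onz(t,*ka[0],108);print(np.linalg.norm(d),np.degrees(np.arctan2(d[1],d[0])))
d=onz(t,288,190,75)-onz(t,342,196,75);print("panel",np.degrees(np.arctan2(d[1],d[0])))
k=knob(t,(439,214),8);print(onz(t,*k[0],105)); print(read_state()['force'],read_state()['qd'])
E
```

```text
[603.13347107 118.22152859 110.        ] [602.48431785 198.41686932 110.        ] 80.1979680167886 90.46377915582369
[326.58698726 193.22383611] [297.10553776 193.81269425] (array([326.47826087, 193.39130435]), array([ 7,  7,  6,  6, 23], dtype=int32)) (array([296.80952381, 194.14285714]), array([ 7,  8,  5,  5, 21], dtype=int32))
80.82153989575156 90.77751091936106
panel 82.81507190325617
[ 544.53195662 -184.49394164  105.        ]
[ 0.04600742 -0.48601293 -0.26854807] [0.05394881 0.00903343 0.05670166 0.01868701 0.01707902 0.0103177
 0.01198053]
```

```bash
python3 -c "
from cell import order; print(order.finish_job())"
```

```text
the job is handed in; nothing more can be done
None
```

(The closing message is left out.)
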